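# Overhang the wardrobe doors for edge sanding

## Robot

A 6-joint arm with a two-finger parallel gripper is mounted at the origin on the work surface. World frame = base frame: x ahead of the robot, y to its left, z up, the work surface at z = 0. Lengths are in m, angles in rad, forces in N, time in s.
With the tool pointing down it reaches from about 0.325 to 0.85 m from the base axis. Payload 4.4 kg.
Tool frame: the origin (TCP) lies midway between the tips of the shut fingers; the grasp point (between the pads) lies pinch_z behind it (pinch_z is the distance from the TCP to the grasp point, in m); z points along the fingers, y is the line along which they close (so a half turn about z gives the same grasp; the last joint's range is limited). The gripper opens to 94 mm and grips with 3 to 60 N. Pads are 16 mm wide; open, the fingers measure 119 mm over their backs; the gripper's body (75 mm by 177 mm) begins 78 mm behind the grasp point.
Start: joints at [-1.411, 0.207, 1.542, -0, 1.393, -0.15], TCP at [0.175, -0.548, 0.205] pointing down, gripper open.
Joint ranges: [-2.73, 2.73], [-0.86, 2.22], [0.23, 2.46], [-1.11, 4.25], [0.08, 2.63], [-2.82, 2.82]. Speed limits (rad/s): [2.79, 2.79, 3.14, 3.14, 3.14, 3.14].

## Interface

Orientations are given as a rotation vector (axis times angle).
In Python, from station import sense, camera, camera_params, hand_in, pinch_z gives the robot as it stands.
- The arm moves only by the shell command python3 -m crank 'ROWS' [FORCE]. ROWS is JSON, a list of rows, each an object with "linear": the shift along the tool's x, y, z in m, a list of three; "dr": the turn, a rotation vector about the tool's x, y, z in units of 6 degrees (1.0 is 6 degrees), a list of three; "hand": the opening, from -1 (shut) to 1 (fully open), so that 0 is half open. A call has exactly 5 rows; each row shifts and turns the commanded pose from where the row before left it, along the tool's axes as they then stand; what a row does not reach is not made up. A row lasts 1/12 s, in which the tool goes at most 41.7 mm and 7.16 degrees, less where a joint would pass 70% of its speed; a pose out of reach is approached as far as the arm can. A call with a gripper value outside its range is refused whole. The fingers move at their own pace and stop on an object; FORCE is the grip in N (left out, the last holds). Time passes only in rows, so rows that do not move let the fingers close, or fill a call up. It gives the time, the measured TCP pose, the force, the opening and the grip force at its end, in the units of the state.
- sense(): the state, without advancing time (a new reading comes with each control period).
- camera(name): name is "scene" or "top" or "wrist"; returns the picture (400x640x3 uint8, blue, green, red); there is no depth.
- camera_params(name): a dict with "fov_y" (degrees; the focal length in pixels is half the picture's height over the tangent of half this angle, whatever the lens; pixels are square), "cx", "cy" (the principal point, pixels), "R" (3x3) and "t" (3): a world point X has camera coordinates R X + t; the wrist camera has in their place "hand_eye" (4x4, takes a point from camera to tool coordinates, whose origin is the TCP and whose axes are the flange's). Camera axes: x right, y down, z forward; pixel columns grow to the right and rows downward; lengths in m; the calibration is good to about 2 mm. A picture is of the moment at which its call begins: read the wrist's pose just before it. camera_params takes no time and is no camera call.
- hand_in(): hands the job in; it is judged then, once.
The state is a dict: "clock": time; "joint_pos": joint angles; "qd": joint speeds; "joint_torque": joint torques, N m; "tool_pos": TCP position; "eef_rot": TCP orientation; "force": force on the tool from outside, world axes, zero at the start; "torque": the same for the moment, N m; "finger_gap": finger opening in m; "gripper_force": force on a finger pad.
Only numpy, scipy, OpenCV 4.12 (cv2) and the standard library are available. Lean on these libraries where they do the work, as an engineer would, in place of code of your own. Each camera call takes 0.05 s, during which the arm holds its last target. There are 200 camera calls.

## Task

Set the two wardrobe doors up for sanding their ends: push each door with the fingertips along the grey assembly board, out over the board's brass-faced edge, until its end overhangs that edge by 25 mm and the door lies square to the edge. Only slide the doors, never lift or tip them, and leave everything else where it is.

Things in the scene. Friction and masses are not known exactly. Their poses are not given: they have to be found in the camera images.
- board: Fixed grey laminate board, 340 (its x) x 320 (its y) x 36 mm high, on the worktop. Origin: centre of its underside, at worktop height. Its +y side (toward the robot's left) is the working edge, straight, 160 mm from the origin, faced with a thin brass strip that shows as a 7 mm line along the top; beyond it is free space. On the opposite edge a beech fence, 12 mm thick, stands 8 mm above the top.
- tall_door: The longer of the two loose wardrobe doors, pale basswood, 70 (its x) x 140 (its y) x 6 mm thick, about 30 g, with a raised frame around two sunken panels (the sunken parts are 4 mm thick). It lies flat on the board with its +y end toward the working edge, up to about 0.2 rad out of square. Origin: centre of its underside. It slides freely when pushed with a small force and stops when the push stops.
- short_door: The shorter loose wardrobe door, pale basswood, 70 (its x) x 100 (its y) x 6 mm thick, about 22 g, with a raised frame around one sunken panel (4 mm thick there). It lies flat on the board beside the tall door, on either side of it, with its +y end toward the working edge, up to about 0.2 rad out of square. Origin: centre of its underside.
- weight: Loose round brass weight, 26 mm across, 43 mm high with a small knob on top, standing on the board between the doors. Origin: centre of its underside. To be left alone.
- pin_tin: Loose open round steel tin of pins, 42 mm across, 20 mm high, standing on the board near the fence, in line with the gap between the doors. Origin: centre of its underside. To be left alone.
- chair_a: Loose miniature walnut chair frame, 42 x 42 mm, 95 mm high, on the worktop to the left of the board. Origin: centre of its underside. To be left alone.
- chair_b: A second walnut chair frame like the first, also to the left of the board. Origin: centre of its underside. To be left alone.
- carcass: Loose pale wardrobe carcass, open at the front, 66 x 164 mm, 175 mm high, on the worktop to the right of the board. Origin: centre of its underside. To be left alone.
- square: Loose brass square lying flat on the worktop to the right of the board: stock 75 x 16 x 12 mm with a blade reaching 118 mm from the stock's middle. Origin: under the middle of the stock. To be left alone.
Things that resemble listed ones, but are neither listed nor needed, are in the scene too. What is shaped like the short_door but orange or purple is not meant.

How it is judged:
By the outcome, as a careful person would: the job done as asked, in the order asked, and still so for the second after the job is handed in, with the robot touching nothing.
It also fails if it takes over 61 s, if anything falls off the work surface, if the arm or the gripper's body presses on something with over 40 N, if the wrist force passes 120 N, or if a joint passes its speed limit or range.

## Working session

There is one attempt and no reset: what is moved stays moved. The work goes in short steps, Python scripts to look and compute and a shell command to move; the robot and the scene stay as the last step left them, time stands still between calls to the robot, and variables do not carry over. Pictures are saved under pics/ and viewed, at most 10 in all, crops included, and the job is handed in when it is done.

```bash
mkdir -p pics; ls; python3 - <<'E'
from station import *
import cv2,numpy as np
print(pinch_z, sense())
for n in("top","scene"):
    cv2.imwrite(f"pics/{n}1.png",camera(n)); print(n,camera_params(n))
print(camera_params("wrist"))
E
```

```text
pics
0.0188 {'clock': 0.0, 'joint_pos': array([-1.41149619e+00,  2.07412572e-01,  1.54293395e+00, -8.78108339e-06,
        1.39346489e+00, -1.50484913e-01]), 'qd': array([ 0.00023128, -0.00010168, -0.00023604, -0.00134839,  0.00073204,
       -0.00111829]), 'joint_torque': array([ 1.62462173e-03, -3.70880556e+01, -2.81415224e+01,  6.97888574e-02,
        3.60397669e-02, -1.69028131e-04]), 'tool_pos': array([ 0.17515875, -0.54684139,  0.2043045 ]), 'eef_rot': array([-3.10178936e+00, -4.84325914e-01,  2.89151758e-05]), 'force': array([-0.17452201,  0.29537233,  0.78386328]), 'torque': array([-0.04639007, -0.01188172, -0.02576253]), 'gripper_force': 0.0, 'finger_gap': 0.09390892926681031}
top {'fov_y': 53.19138844212569, 'cx': 315.44773310699037, 'cy': 198.2152282051033, 'R': array([[-0.0187809 , -0.99935797, -0.03051115],
       [-0.98258323,  0.02409109, -0.18425474],
       [ 0.18487149,  0.02651928, -0.98240483]]), 't': array([0.0356684 , 0.44960196, 1.00462589])}
scene {'fov_y': 43.632015244296134, 'cx': 329.37183939906214, 'cy': 196.00429666198437, 'R': array([[ 0.5840029 ,  0.81171437,  0.00777104],
       [ 0.69655475, -0.49618741, -0.51827554],
       [-0.41683582,  0.30808738, -0.85517839]]), 't': array([-0.26521785, -0.25391957,  1.528406  ])}
{'fov_y': 67.72909320558465, 'cx': 318.7419398963757, 'cy': 197.49311227311296, 'hand_eye': array([[ 4.19337485e-05, -9.61104377e-01, -2.76185400e-01,
         8.10607936e-02],
       [ 9.99999996e-01,  1.71654993e-05,  9.20972356e-05,
         1.22227640e-03],
       [-8.37741960e-05, -2.76185402e-01,  9.61104373e-01,
        -1.79751776e-01],
       [ 0.00000000e+00,  0.00000000e+00,  0.00000000e+00,
         1.00000000e+00]])}
```

View pics/top1.png

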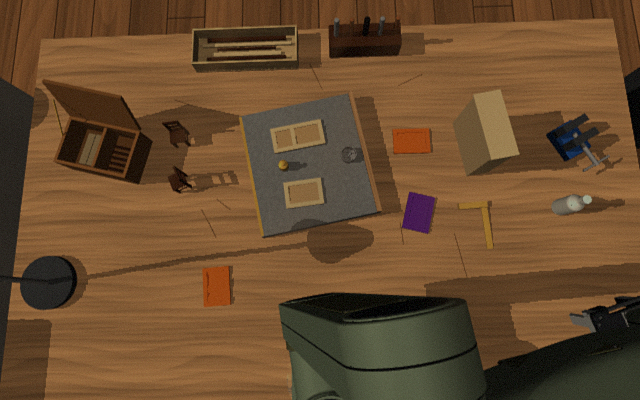

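View pics/scene1.png

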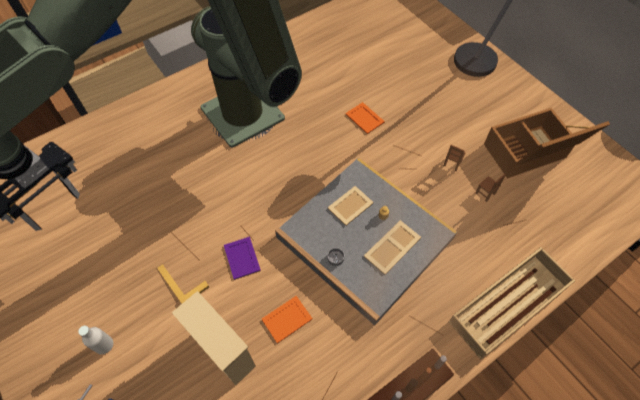

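The top view shows the grey board at (240–380, 95–235) with its brass edge on the left. The pale two-panel door at (298,136) is the tall_door, and the pale one-panel door at (304,193) is the short_door. The orange plates at (217,286) and (411,141) and the purple one at (419,212) match the short door's shape but not its colour, so they are decoys. The weight is at (283,165) and the tin at (350,155).

```bash
cat > h.py <<'E'
from station import *
import cv2,numpy as np
from scipy.spatial.transform import Rotation as Ro
def cam(n):
    s=sense(); im=camera(n); p=camera_params(n)
    f=200/np.tan(np.radians(p["fov_y"]/2))
    if n=="wrist":
        T=np.eye(4);T[:3,:3]=Ro.from_rotvec(s["eef_rot"]).as_matrix();T[:3,3]=s["tool_pos"]
        C=T@p["hand_eye"];R=C[:3,:3];c=C[:3,3]
    else: R=np.array(p["R"]).T;c=-R@np.array(p["t"])
    def ray(uv,z):
        uv=np.atleast_2d(uv).astype(float)
        d=np.c_[(uv[:,0]-p["cx"])/f,(uv[:,1]-p["cy"])/f,np.ones(len(uv))]@R.T
        return c+d*((z-c[2])/d[:,2])[:,None]
    def proj(X):
        q=(np.atleast_2d(X)-c)@R; return q[:,:2]/q[:,2:]*f+[p["cx"],p["cy"]]
    return im,ray,proj
def quad(m):
    c,_=cv2.findContours(m,cv2.RETR_EXTERNAL,cv2.CHAIN_APPROX_NONE)
    return sorted(c,key=cv2.contourArea,reverse=True)
E
python3 - <<'E'
from h import *
im,ray,proj=cam("top")
hsv=cv2.cvtColor(im,cv2.COLOR_BGR2HSV)
for (u,v) in [(298,136),(273,142),(303,193),(286,193),(300,165),(253,180),(330,200),(243,145)]: print(u,v,hsv[v,u])
b=ray([[240,117],[350,94],[381,213],[263,236]],.036); print(b.round(3))
print(ray([[284,165]],.06).round(3),ray([[350,155]],.046).round(3),ray([[298,136],[304,193]],.042).round(3),ray([[177,130],[180,180]],.05).round(3))
E
```

```text
298 136 [ 17 144 133]
273 142 [ 20 124 154]
303 193 [ 17 138 140]
286 193 [ 19 122 153]
300 165 [23 74 55]
253 180 [ 19 148 122]
330 200 [25 40 82]
243 145 [ 14 148 136]
[[ 0.684  0.23   0.036]
 [ 0.742 -0.075  0.036]
 [ 0.408 -0.144  0.036]
 [ 0.355  0.164  0.036]]
[[0.538 0.106 0.06 ]] [[ 0.564 -0.068  0.046]] [[0.623 0.07  0.042]
 [0.465 0.056 0.042]] [[0.647 0.399 0.05 ]
 [0.507 0.384 0.05 ]]
```

```bash
R='{"linear":[0,0,0],"dr":[0,0,-0.93],"hand":-0.15}'; : ; 
for i in 1 2 3; do python3 -m crank '[{"linear":[0,0,0],"dr":[0,0,-0.93],"hand":-0.15},{"linear":[0,0,0],"dr":[0,0,-0.93],"hand":-0.15},{"linear":[0,0,0],"dr":[0,0,-0.93],"hand":-0.15},{"linear":[0,0,0],"dr":[0,0,-0.93],"hand":-0.15},{"linear":[0,0,0],"dr":[0,0,-0.93],"hand":-0.15}]' | tail -c 400; done
```

```text
clock: 0.57
tool_pos: [0.1752, -0.5473, 0.2049]
eef_rot: [-2.892, -1.225, -0.0]
force: [1.0, -0.5, 0.6]
finger_gap: 0.0641
gripper_force: 0.0
clock: 0.98
tool_pos: [0.1752, -0.5473, 0.205]
eef_rot: [-2.511, -1.886, -0.001]
force: [0.9, -0.3, -0.0]
finger_gap: 0.0397
gripper_force: 0.0
clock: 1.4
tool_pos: [0.1752, -0.5473, 0.2049]
eef_rot: [-1.982, -2.436, -0.001]
force: [-0.6, -0.6, 0.2]
finger_gap: 0.0401
gripper_force: 0.0
```

```bash

for i in 1 2 3 4; do python3 -m crank '[{"linear":[0.028,0.024,0],"dr":[0,0,0],"hand":-0.15},{"linear":[0.028,0.024,0],"dr":[0,0,0],"hand":-0.15},{"linear":[0.028,0.024,0],"dr":[0,0,0],"hand":-0.15},{"linear":[0.028,0.024,0],"dr":[0,0,0],"hand":-0.15},{"linear":[0.028,0.024,0],"dr":[0,0,0],"hand":-0.15}]' | sed -n 2,4p; done
python3 - <<'E'
from h import *
im,ray,proj=cam("wrist"); cv2.imwrite("pics/w1.png",im); s=sense(); print(s["tool_pos"],s["eef_rot"],s["joint_pos"])
np.savez("w1.npz",im=im,pos=s["tool_pos"],rot=s["eef_rot"])
E
```

```text
tool_pos: [0.2654, -0.3848, 0.205]
eef_rot: [-1.989, -2.431, -0.001]
force: [1.4, -0.7, 0.1]
tool_pos: [0.3553, -0.2238, 0.2053]
eef_rot: [1.989, 2.431, 0.0]
force: [1.0, 0.3, 0.2]
tool_pos: [0.4451, -0.0626, 0.2054]
eef_rot: [1.989, 2.432, -0.0]
force: [0.8, -1.2, -0.4]
tool_pos: [0.5349, 0.0984, 0.2051]
eef_rot: [-1.988, -2.432, 0.001]
force: [0.4, -0.4, 0.6]
[0.53749757 0.1038338  0.20513365] [-1.98307668 -2.43501315 -0.00890759] [ 0.02949231  0.14599903  1.61297044  0.00518116  1.37983547 -0.17535942]
```

View pics/w1.png

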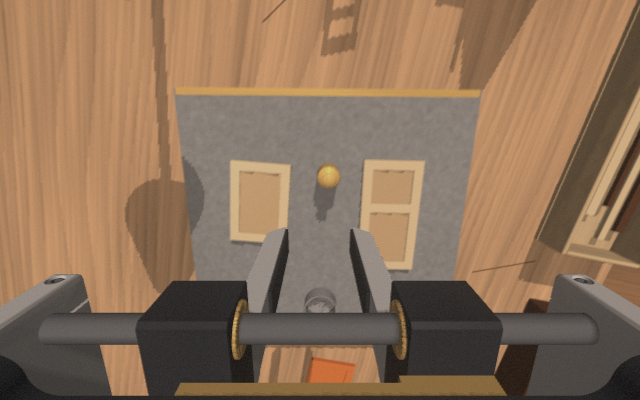

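The wrist view confirms the short door (one panel) at (260,200) and the tall door (two panels) at (391,213), both pale. The brass edge is the line at v≈92, and the weight is at (328,176).

```bash
cat > meas.py <<'E'
from h import *
import sys
def measure(im,ray,dbg=None,sel=None,minarea=1200,edgeroi=None):
    hsv=cv2.cvtColor(im,cv2.COLOR_BGR2HSV)
    # brass: saturated orange-yellow
    br=cv2.inRange(hsv,(14,140,90),(28,255,255))
    pale=cv2.inRange(hsv,(12,50,110),(28,190,255))
    return hsv,br,pale
def frame(line_pts):  # outer brass edge points -> origin-free frame: e along edge, n outward
    vx,vy,x0,y0=cv2.fitLine(line_pts[:,:2].astype(np.float32),cv2.DIST_HUBER,0,.001,.001).ravel()
    e=np.array([vx,vy]); e=e*np.sign(e[0]); return np.array([x0,y0]),e,np.array([-e[1],e[0]])
E
python3 - <<'E'
from meas import *
d=np.load("w1.npz");import h
h.sense=lambda:dict(tool_pos=d["pos"],eef_rot=d["rot"]);h.camera=lambda n:d["im"]
im,ray,proj=h.cam("wrist")
hsv=cv2.cvtColor(im,cv2.COLOR_BGR2HSV)
print(hsv[80:104,330].tolist()); print(hsv[165,225:300:3].tolist())
E
```

```text
[[14, 117, 183], [14, 115, 184], [14, 114, 185], [14, 116, 182], [14, 116, 184], [14, 116, 185], [14, 117, 181], [14, 118, 186], [16, 131, 192], [18, 134, 205], [19, 142, 207], [18, 140, 207], [18, 140, 209], [18, 140, 208], [18, 136, 203], [18, 112, 185], [17, 82, 162], [13, 37, 132], [13, 40, 135], [16, 33, 131], [13, 34, 134], [15, 35, 132], [13, 34, 134], [12, 32, 136]]
[[12, 32, 137], [13, 33, 138], [18, 87, 206], [18, 86, 208], [18, 88, 208], [18, 88, 209], [18, 85, 208], [18, 87, 211], [18, 87, 208], [18, 90, 208], [18, 87, 212], [18, 87, 209], [18, 88, 209], [18, 87, 208], [18, 89, 210], [17, 89, 211], [18, 90, 210], [18, 90, 210], [18, 88, 208], [17, 90, 202], [17, 91, 200], [17, 89, 197], [15, 61, 138], [14, 32, 135], [18, 33, 131]]
```

```bash
cat > meas.py <<'E'
from h import *
def cross(a,th,down):   # subpixel first crossing
    for i in range(len(a)-1):
        if (a[i]<th<=a[i+1] and not down) or (a[i]>=th>a[i+1] and down): return i+(th-a[i])/(a[i+1]-a[i])
def line(P):
    vx,vy,x,y=cv2.fitLine(P.astype(np.float32),cv2.DIST_HUBER,0,1e-4,1e-4).ravel(); return np.array([x,y]),np.array([vx,vy])
def go(im,ray,cols,v0,v1):
    S=cv2.cvtColor(im,cv2.COLOR_BGR2HSV)[:,:,1].astype(float)
    # brass inner boundary
    P=[(u,v0+c) for u in cols if (c:=cross(S[v0:v1,u],85,True)) is not None]
    x,e=line(ray(np.array(P),.036)[:,:2]); e*=np.sign(e[0]); n=np.array([-e[1],e[0]])
    return S,x+.007*n,e,n     # a point on the working edge, along, outward
def side(S,ray,pts,axis,rng,down,z):
    P=[]
    for k in pts:
        a=S[rng[0]:rng[1],k] if axis=='v' else S[k,rng[0]:rng[1]]
        c=cross(a,62,down)
        if c is not None: P.append((k,rng[0]+c) if axis=='v' else (rng[0]+c,k))
    return ray(np.array(P),z)[:,:2]
E
python3 - <<'E'
from meas import *
d=np.load("w1.npz");import h
h.sense=lambda:dict(tool_pos=d["pos"],eef_rot=d["rot"]);h.camera=lambda n:d["im"]
im,ray,proj=h.cam("wrist")
S,x0,e,n=go(im,ray,range(200,460,5),91,105)
print("edge dir",np.degrees(np.arctan2(e[1],e[0])))
c=ray([[177,94],[480,95]],.036)[:,:2]; print("edge len",np.linalg.norm(c[1]-c[0]))
m=c.mean(0); O=m+n*((x0-m)@n); O=O-.16*n; print("board O",O)
B=lambda P:np.c_[(P-O)@e,(P-O)@n]
def rep(name,P):
    Q=B(P); x,v=line(Q); print(name,"mid",Q.mean(0).round(4),"ang",np.degrees(np.arctan2(v[1],v[0])).round(1), Q[0].round(4),Q[-1].round(4))
rep("short front",side(S,ray,range(236,286,4),'v',(145,172),False,.036))
rep("short rear",side(S,ray,range(236,262,2),'v',(232,255),True,.042))
rep("short L",side(S,ray,range(170,232,4),'h',(215,240),False,.042))
rep("short R",side(S,ray,range(170,225,4),'h',(280,300),True,.036))
rep("tall front",side(S,ray,range(370,420,4),'v',(145,168),False,.036))
rep("tall rear",side(S,ray,range(394,408,2),'v',(262,280),True,.042))
rep("tall R",side(S,ray,range(170,262,6),'h',(400,435),True,.042))
rep("tall L",side(S,ray,range(170,226,4),'h',(350,372),False,.036))
rep("weight",ray([[328,176]],.079)[:,:2].repeat(2,0));rep("tin",ray([[320,298]],.056)[:,:2].repeat(2,0))
R=h.Ro.from_rotvec(d["rot"]).as_matrix(); print("tool x ang",np.degrees(np.arctan2(R[1,0],R[0,0])),R[:,2],"tcp",B(d["pos"][None,:2]))
np.savez("board.npz",O=O,e=e,n=n)
E
```

```text
edge dir 11.208051
edge len 0.3362423081535522
board O [0.55971381 0.05154244]
short front mid [-0.0797  0.0798] ang -4.3 [-0.1077  0.082 ] [-0.0515  0.0777]
short rear mid [-0.098  -0.0202] ang -4.5 [-0.1129 -0.019 ] [-0.0831 -0.0213]
short L mid [-0.1172  0.0329] ang 85.8 [-0.1145  0.0698] [-0.12   -0.0052]
short R mid [-0.0463  0.0368] ang 85.8 [-0.0439  0.0692] [-0.0488  0.0035]
tall front mid [0.0779 0.0833] ang -0.8 [0.0496 0.0838] [0.1062 0.0828]
tall rear mid [ 0.095  -0.0581] ang -0.8 [ 0.0873 -0.0579] [ 0.1028 -0.0581]
tall R mid [0.1112 0.015 ] ang 89.0 [0.112  0.0715] [ 0.1101 -0.0447]
tall L mid [0.0407 0.0375] ang 88.9 [0.0412 0.0698] [0.04   0.0041]
weight mid [-0.001   0.0711] ang 0.6 [-0.001   0.0711] [-0.001   0.0711]
tin mid [-0.0077 -0.0914] ang -34.8 [-0.0077 -0.0914] [-0.0077 -0.0914]
tool x ang 101.68167222645967 [ 0.00263896  0.00516702 -0.99998317] tcp [[-0.01162855  0.05561227]]
```

```bash
cat > st.py <<'E'
from h import *
b=np.load("board.npz"); s=sense(); R=Ro.from_rotvec(s["eef_rot"]).as_matrix(); p=s["tool_pos"][:2]-b["O"]
print("t",s["clock"].__round__(2),"tcp board",(p@b["e"]).round(4),(p@b["n"]).round(4),"z",s["tool_pos"][2].round(4),"yaw err deg",np.degrees(np.arctan2(R[:2,0]@-b["e"],R[:2,0]@b["n"])).round(2),"tilt",R[:,2].round(4),"F",s["force"].round(1),"gap",s["finger_gap"].round(4))
E
python3 -m crank '[{"linear":[0,0,0],"dr":[0,0,0],"hand":-0.15},{"linear":[0,0,0],"dr":[0,0,0],"hand":-0.15},{"linear":[0,0,0],"dr":[0,0,0],"hand":-0.15},{"linear":[0,0,0],"dr":[0,0,0],"hand":-0.15},{"linear":[0,0,0],"dr":[0,0,0],"hand":-0.15}]'>/dev/null; python3 st.py
```

```text
Traceback (most recent call last):
  File "st.py", line 3, in <module>
    print("t",s["clock"].__round__(2),"tcp board",(p@b["e"]).round(4),(p@b["n"]).round(4),"z",s["tool_pos"][2].round(4),"yaw err deg",np.degrees(np.arctan2(R[:2,0]@-b["e"],R[:2,0]@b["n"])).round(2),"tilt",R[:,2].round(4),"F",s["force"].round(1),"gap",s["finger_gap"].round(4))
                                                                                                                                                                                                                                                           ^^^^^^^^^^^^^^^^^^^^^
AttributeError: 'float' object has no attribute 'round'
```

```bash
sed -i 's/s\["finger_gap"\].round(4)/round(s["finger_gap"],4)/' st.py; python3 st.py; python3 - <<'E'
from meas import *
im,ray,proj=cam("wrist")
b=np.load("board.npz");O,e,n=b["O"],b["e"],b["n"]
S,x0,e2,n2=go(im,ray,range(200,460,5),91,105)
print("edge y",(x0-O)@n, "ang",np.degrees(np.arctan2(e2[1],e2[0])))
Q=side(S,ray,range(170,225,4),'h',(280,300),True,.036)-O; print("shortR x",(Q@e).mean(),(Q@n).mean())
Q=side(S,ray,range(394,408,2),'v',(262,280),True,.042)-O; print("tall rear y",(Q@n).mean())
E
```

```text
t 3.53 tcp board -0.0166 0.0479 z 0.2055 yaw err deg 0.13 tilt [-0.e+00 -2.e-04 -1.e+00] F [ 0.2 -0.2  0.3] gap 0.0398
edge y 0.15350071278622177 ang 10.976663
shortR x -0.05191938230132668 0.02833679169086981
tall rear y -0.06479239052951007
```

```bash
python3 - <<'E'
import numpy as np
b=np.load("board.npz");a=np.radians(10.98);O=b["O"]-.0056*b["e"]-.0065*b["n"]
np.savez("board.npz",O=O,e=[np.cos(a),np.sin(a)],n=[-np.sin(a),np.cos(a)])
E
python3 -m crank '[{"linear":[-0.027,0.0173,0],"dr":[0,0,0.06],"hand":-0.15},{"linear":[-0.027,0.0173,0],"dr":[0,0,0],"hand":-0.15},{"linear":[-0.027,0.0173,0],"dr":[0,0,0],"hand":-0.15},{"linear":[-0.027,0.0173,0],"dr":[0,0,0],"hand":-0.15},{"linear":[-0.027,0.0173,0],"dr":[0,0,0],"hand":-0.15}]'>/dev/null
python3 -m crank '[{"linear":[0,0,0.02],"dr":[0,0,0],"hand":-0.15},{"linear":[0,0,0.04],"dr":[0,0,0],"hand":-0.15},{"linear":[0,0,0.035],"dr":[0,0,0],"hand":-0.15},{"linear":[0,0,0.03],"dr":[0,0,0],"hand":-0.15},{"linear":[0,0,0.02],"dr":[0,0,0],"hand":-0.15}]'>/dev/null
python3 -m crank '[{"linear":[0,0,0],"dr":[0,0,0],"hand":-0.15},{"linear":[0,0,0],"dr":[0,0,0],"hand":-0.15},{"linear":[0,0,0],"dr":[0,0,0],"hand":-0.15},{"linear":[0,0,0],"dr":[0,0,0],"hand":-0.15},{"linear":[0,0,0],"dr":[0,0,0],"hand":-0.15}]'>/dev/null
python3 st.py; python3 - <<'E'
from h import *
im,_,_=cam("wrist"); cv2.imwrite("pics/w2.png",im)
E
```

```text
t 4.83 tcp board 0.0782 -0.08 z 0.0632 yaw err deg 0.1 tilt [ 4.6e-03 -7.0e-04 -1.0e+00] F [0.5 0.5 0.2] gap 0.0399
```

View pics/w2.png

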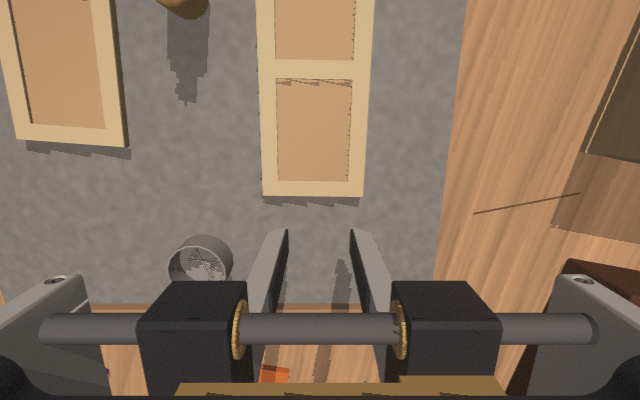

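```bash
python3 -m crank '[{"linear":[0,-0.004,0.008],"dr":[0,0,0],"hand":-0.15},{"linear":[0,0,0.006],"dr":[0,0,0],"hand":-0.15},{"linear":[0,0,0.004],"dr":[0,0,0],"hand":-0.15},{"linear":[0,0,0],"dr":[0,0,0],"hand":-0.15},{"linear":[0,0,0],"dr":[0,0,0],"hand":-0.15}]'>/dev/null;python3 st.py
python3 -m crank '[{"linear":[0,0,0],"dr":[0,0,0],"hand":-0.15},{"linear":[0,0,0],"dr":[0,0,0],"hand":-0.15},{"linear":[0,0,0],"dr":[0,0,0],"hand":-0.15},{"linear":[0,0,0],"dr":[0,0,0],"hand":-0.15},{"linear":[0,0,0],"dr":[0,0,0],"hand":-0.15}]'>/dev/null;python3 st.py
```

```text
t 5.3 tcp board 0.0717 -0.079 z 0.0415 yaw err deg 0.11 tilt [-1.7e-03  3.0e-04 -1.0e+00] F [ 0.1  1.  -0.4] gap 0.0399
t 5.72 tcp board 0.0726 -0.0794 z 0.0427 yaw err deg 0.11 tilt [ 4.e-04 -1.e-04 -1.e+00] F [-0.3 -0.  -0.2] gap 0.0397
```

```bash
python3 -m crank '[{"linear":[0,0,0.0037],"dr":[0,0,0.02],"hand":-0.15},{"linear":[0,0,0],"dr":[0,0,0],"hand":-0.15},{"linear":[0.004,0,0],"dr":[0,0,0],"hand":-0.15},{"linear":[0.005,0,0],"dr":[0,0,0],"hand":-0.15},{"linear":[0.005,0,0],"dr":[0,0,0],"hand":-0.15}]'>/dev/null;python3 st.py
for i in 1 2; do python3 -m crank '[{"linear":[0.005,0,0],"dr":[0,0,0],"hand":-0.15},{"linear":[0.005,0,0],"dr":[0,0,0],"hand":-0.15},{"linear":[0.005,0,0],"dr":[0,0,0],"hand":-0.15},{"linear":[0.005,0,0],"dr":[0,0,0],"hand":-0.15},{"linear":[0.005,0,0],"dr":[0,0,0],"hand":-0.15}]'>/dev/null;python3 st.py;done
python3 - <<'E'
from h import *
im,_,_=cam("wrist"); cv2.imwrite("pics/w3.png",im)
E
```

```text
t 6.13 tcp board 0.0723 -0.0648 z 0.0387 yaw err deg -0.02 tilt [-1.e-04  2.e-04 -1.e+00] F [0.1 0.1 0.2] gap 0.04
t 6.55 tcp board 0.0724 -0.0397 z 0.0388 yaw err deg 0.0 tilt [ 0. -0. -1.] F [ 0.5  0.3 -0.5] gap 0.04
t 6.97 tcp board 0.0724 -0.0148 z 0.0388 yaw err deg -0.01 tilt [ 0. -0. -1.] F [-0.4 -0.   0.1] gap 0.04
```

View pics/w3.png

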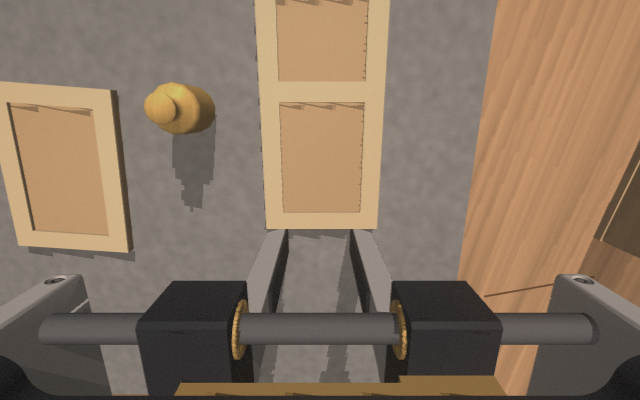

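The door is square against both fingertips, with its rear end at v≈229 and u 266–378. The weight is untouched.

```bash
cat > rear.py <<'E'
from meas import *
import sys
us=range(*map(int,sys.argv[1].split(",")));r=tuple(map(int,sys.argv[2].split(",")))
b=np.load("board.npz");O,e,n=b["O"],b["e"],b["n"]
im,ray,_=cam("wrist"); S=cv2.cvtColor(im,cv2.COLOR_BGR2HSV)[:,:,1].astype(float)
P=side(S,ray,us,'v',r,True,.042)-O; Q=np.c_[P@e,P@n]; x,v=line(Q)
print("rear y",Q[:,1].mean().round(4),"ang",np.degrees(np.arctan(v[1]/v[0])).round(2),"n",len(Q),Q[0],Q[-1])
E
python3 rear.py 296,344,2 222,245; python3 st.py
```

```text
rear y -0.0056 ang -0.02 n 24 [ 0.05846813 -0.00560794] [ 0.08769087 -0.00559039]
t 7.07 tcp board 0.0723 -0.0143 z 0.0387 yaw err deg 0.04 tilt [-3.e-04  3.e-04 -1.e+00] F [-0.  -0.7 -0.2] gap 0.0395
```

```bash
python3 -m crank '[{"linear":[0.005,0,0],"dr":[0,0,0],"hand":-0.15},{"linear":[0.006,0,0],"dr":[0,0,0],"hand":-0.15},{"linear":[0.006,0,0],"dr":[0,0,0],"hand":-0.15},{"linear":[0.006,0,0],"dr":[0,0,0],"hand":-0.15},{"linear":[0.006,0,0],"dr":[0,0,0],"hand":-0.15}]'>/dev/null;python3 st.py
python3 -m crank '[{"linear":[0.005,0,0],"dr":[0,0,0],"hand":-0.15},{"linear":[0.005,0,0],"dr":[0,0,0],"hand":-0.15},{"linear":[0.004,0,0],"dr":[0,0,0],"hand":-0.15},{"linear":[0.002,0,0],"dr":[0,0,0],"hand":-0.15},{"linear":[0,0,0],"dr":[0,0,0],"hand":-0.15}]'>/dev/null;python3 st.py
python3 -m crank '[{"linear":[-0.01,0,0],"dr":[0,0,0],"hand":-0.15},{"linear":[-0.03,0,-0.02],"dr":[0,0,0],"hand":-0.15},{"linear":[-0.02,0,-0.03],"dr":[0,0,0],"hand":-0.15},{"linear":[0,0,-0.04],"dr":[0,0,0],"hand":-0.15},{"linear":[0,0,-0.03],"dr":[0,0,0],"hand":-0.15}]'>/dev/null
python3 -m crank '[{"linear":[0,0,0],"dr":[0,0,0],"hand":-0.15},{"linear":[0,0,0],"dr":[0,0,0],"hand":-0.15},{"linear":[0,0,0],"dr":[0,0,0],"hand":-0.15},{"linear":[0,0,0],"dr":[0,0,0],"hand":-0.15},{"linear":[0,0,0],"dr":[0,0,0],"hand":-0.15}]'>/dev/null;python3 st.py
python3 - <<'E'
from h import *
im,_,_=cam("wrist"); cv2.imwrite("pics/w4.png",im)
E
```

```text
t 7.48 tcp board 0.0724 0.0144 z 0.0388 yaw err deg -0.01 tilt [ 0.  0. -1.] F [-0.3 -0.5  0.3] gap 0.0398
t 7.9 tcp board 0.0723 0.0303 z 0.0387 yaw err deg 0.03 tilt [-2.e-04  1.e-04 -1.e+00] F [ 0.7  0.2 -0.3] gap 0.0399
t 8.73 tcp board 0.0709 -0.03 z 0.1563 yaw err deg -0.01 tilt [-4.3e-03  3.0e-04 -1.0e+00] F [-0.3 -0.9  0.7] gap 0.0405
```

View pics/w4.png

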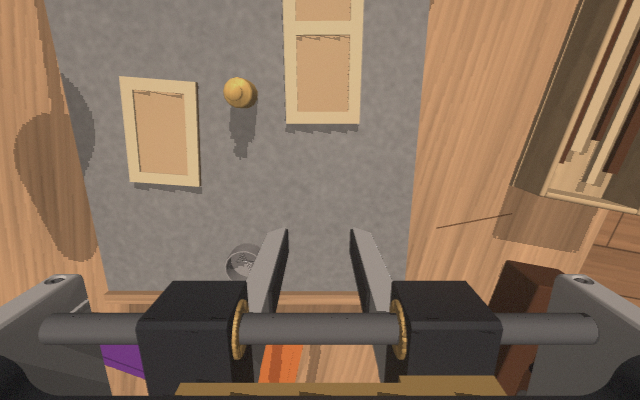

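```bash
python3 -m crank '[{"linear":[-0.0026,-0.0308,0],"dr":[0,0,0],"hand":-0.15},{"linear":[-0.0026,-0.0308,0],"dr":[0,0,0],"hand":-0.15},{"linear":[-0.0026,-0.0308,0],"dr":[0,0,0],"hand":-0.15},{"linear":[-0.0026,-0.0308,0],"dr":[0,0,0],"hand":-0.15},{"linear":[-0.0026,-0.0308,0],"dr":[0,0,0],"hand":-0.15}]'>/dev/null
python3 -m crank '[{"linear":[0,0,0],"dr":[0,0,0],"hand":-0.15},{"linear":[0,0,0.03],"dr":[0,0,0],"hand":-0.15},{"linear":[0,0,0.03],"dr":[0,0,0],"hand":-0.15},{"linear":[0,0,0.025],"dr":[0,0,0],"hand":-0.15},{"linear":[0,0,0.02],"dr":[0,0,0],"hand":-0.15}]'>/dev/null
python3 -m crank '[{"linear":[0,0,0],"dr":[0,0,0],"hand":-0.15},{"linear":[0,0,0],"dr":[0,0,0],"hand":-0.15},{"linear":[0,0,0],"dr":[0,0,0],"hand":-0.15},{"linear":[0,0,0],"dr":[0,0,0],"hand":-0.15},{"linear":[0,0,0],"dr":[0,0,0],"hand":-0.15}]'>/dev/null;python3 st.py
python3 - <<'E'
from h import *
im,_,_=cam("wrist"); cv2.imwrite("pics/w5.png",im)
E
```

```text
t 10.03 tcp board -0.08 -0.0438 z 0.0554 yaw err deg -0.0 tilt [ 3.3e-03 -7.0e-04 -1.0e+00] F [-0.6 -0.1 -1.2] gap 0.0402
```

View pics/w5.png

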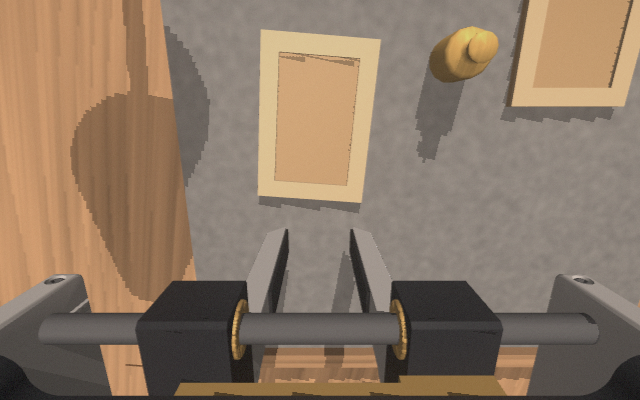

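```bash
python3 -m crank '[{"linear":[0,-0.002,0.01],"dr":[0,0,0],"hand":-0.15},{"linear":[0,0,0.0048],"dr":[0,0,0],"hand":-0.15},{"linear":[0,0,0],"dr":[0,0,0],"hand":-0.15},{"linear":[0,0,0],"dr":[0,0,0],"hand":-0.15},{"linear":[0.004,0,0],"dr":[0,0,0],"hand":-0.15}]'>/dev/null;python3 st.py
for i in 1 2 3 4; do python3 -m crank '[{"linear":[0.005,0,0],"dr":[0,0,0],"hand":-0.15},{"linear":[0.005,0,0],"dr":[0,0,0],"hand":-0.15},{"linear":[0.005,0,0],"dr":[0,0,0],"hand":-0.15},{"linear":[0.005,0,0],"dr":[0,0,0],"hand":-0.15},{"linear":[0.005,0,0],"dr":[0,0,0],"hand":-0.15}]'>/dev/null;python3 st.py;done
python3 rear.py 296,344,2 222,245
```

```text
t 10.5 tcp board -0.0836 -0.0396 z 0.0388 yaw err deg -0.05 tilt [-1.e-04 -2.e-04 -1.e+00] F [ 0.1  0.3 -1.4] gap 0.0397
t 10.92 tcp board -0.0835 -0.0136 z 0.0391 yaw err deg 0.01 tilt [ 3.e-04 -1.e-04 -1.e+00] F [ 0.4 -0.7 -0.1] gap 0.0402
t 11.33 tcp board -0.0836 0.0113 z 0.039 yaw err deg -0.01 tilt [-0.  0. -1.] F [-1.  -0.5  1.3] gap 0.0402
t 11.75 tcp board -0.0836 0.0362 z 0.039 yaw err deg -0.01 tilt [-0.  0. -1.] F [0.1 0.5 0.2] gap 0.0401
t 12.17 tcp board -0.0836 0.0613 z 0.0389 yaw err deg -0.01 tilt [-1.e-04  0.e+00 -1.e+00] F [-0.3 -0.2 -0.3] gap 0.0399
rear y 0.0694 ang -0.08 n 24 [-0.09751984  0.06935419] [-0.06826589  0.06934464]
```

```bash
python3 -m crank '[{"linear":[0.004,0,0],"dr":[0,0,0],"hand":-0.15},{"linear":[0.004,0,0],"dr":[0,0,0],"hand":-0.15},{"linear":[0.002,0,0],"dr":[0,0,0],"hand":-0.15},{"linear":[0,0,0],"dr":[0,0,0],"hand":-0.15},{"linear":[-0.01,0,0],"dr":[0,0,0],"hand":-0.15}]'>/dev/null
python3 -m crank '[{"linear":[-0.015,0,0],"dr":[0,0,0],"hand":-0.15},{"linear":[0,0,-0.03],"dr":[0,0,0],"hand":-0.15},{"linear":[0,0,-0.04],"dr":[0,0,0],"hand":-0.15},{"linear":[0,0.02,-0.03],"dr":[0,0,0],"hand":-0.15},{"linear":[0,0.025,-0.03],"dr":[0,0,0],"hand":-0.15}]'>/dev/null
python3 -m crank '[{"linear":[0.005,0.02,-0.02],"dr":[0,0,0],"hand":-0.15},{"linear":[0,0.015,-0.01],"dr":[0,0,0],"hand":-0.15},{"linear":[0,0,0],"dr":[0,0,0],"hand":-0.15},{"linear":[0,0,0],"dr":[0,0,0],"hand":-0.15},{"linear":[0,0,0],"dr":[0,0,0],"hand":-0.15}]'>/dev/null
python3 -m crank '[{"linear":[0,0,0],"dr":[0,0,0],"hand":-0.15},{"linear":[0,0,0],"dr":[0,0,0],"hand":-0.15},{"linear":[0,0,0],"dr":[0,0,0],"hand":-0.15},{"linear":[0,0,0],"dr":[0,0,0],"hand":-0.15},{"linear":[0,0,0],"dr":[0,0,0],"hand":-0.15}]'>/dev/null;python3 st.py
python3 - <<'E'
from h import *
s=sense();im,_,_=cam("wrist"); cv2.imwrite("pics/w6.png",im);np.savez("w6.npz",im=im,pos=s["tool_pos"],rot=s["eef_rot"])
E
```

```text
t 13.88 tcp board -0.004 0.0508 z 0.1987 yaw err deg -0.01 tilt [-6.e-04 -0.e+00 -1.e+00] F [0.2 0.6 1. ] gap 0.04
```

View pics/w6.png

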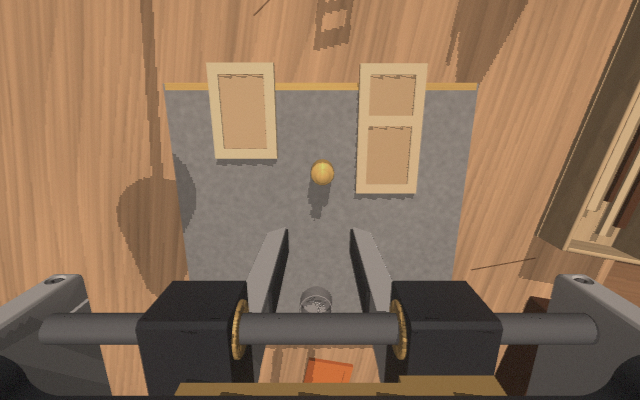

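```bash
cat > fin.py <<'E'
from meas import *
import sys
d=np.load(sys.argv[1]);import h
h.sense=lambda:dict(tool_pos=d["pos"],eef_rot=d["rot"]);h.camera=lambda n:d["im"]
im,ray,proj=h.cam("wrist")
cols=[*range(180,202,2),*range(284,350,2),*range(436,466,2)]
S,x0,e,n=go(im,ray,cols,85,100)
b=np.load("board.npz");print("edge y old frame",(x0-b["O"])@b["n"],"ang",np.degrees(np.arctan2(e[1],e[0])))
for nm,fr,ru,rv,L in(("short",range(214,270,3),range(222,270,3),(150,170),.1),("tall",range(366,422,3),range(362,410,3),(184,205),.14)):
    for k,us,rg,th in(("front",fr,(55,70),102),("rear",ru,rv,62)):
        P=np.array([(u,rg[0]+c) for u in us if (c:=cross(S[rg[0]:rg[1],u],th,True)) is not None])
        Q=ray(P,.042)[:,:2]-x0;Q=np.c_[Q@e,Q@n];x,v=line(Q)
        print(nm,k,"overhang mm",((x[1]+(L if k=="rear" else 0))*1e3).round(2),"ang",np.degrees(np.arctan(v[1]/v[0])).round(2),len(P))
E
python3 fin.py w6.npz
```

```text
edge y old frame 0.16010734179122593 ang 10.976344
short front overhang mm 19.95 ang 0.03 19
short rear overhang mm 19.43 ang -0.02 16
tall front overhang mm 19.19 ang -0.03 19
tall rear overhang mm 18.51 ang -0.01 16
```

```bash
python3 -m crank '[{"linear":[-0.018,0.026,0],"dr":[0,0,0],"hand":-0.15},{"linear":[-0.015,0.026,0],"dr":[0,0,0],"hand":-0.15},{"linear":[0,0.025,0.02],"dr":[0,0,0],"hand":-0.15},{"linear":[0,0,0.035],"dr":[0,0,0],"hand":-0.15},{"linear":[0,0,0.035],"dr":[0,0,0],"hand":-0.15}]'>/dev/null
python3 -m crank '[{"linear":[0,0,0.03],"dr":[0,0,0],"hand":-0.15},{"linear":[0,0,0.02],"dr":[0,0,0],"hand":-0.15},{"linear":[0,0,0],"dr":[0,0,0],"hand":-0.15},{"linear":[0,0,0],"dr":[0,0,0],"hand":-0.15},{"linear":[0,0,0],"dr":[0,0,0],"hand":-0.15}]'>/dev/null
python3 -m crank '[{"linear":[0,0,0],"dr":[0,0,0],"hand":-0.15},{"linear":[0,0,0],"dr":[0,0,0],"hand":-0.15},{"linear":[0,0,0],"dr":[0,0,0],"hand":-0.15},{"linear":[0,0,0],"dr":[0,0,0],"hand":-0.15},{"linear":[0,0,0],"dr":[0,0,0],"hand":-0.15}]'>/dev/null;python3 st.py
```

```text
t 15.18 tcp board 0.0738 0.0177 z 0.0597 yaw err deg -0.0 tilt [ 0.0012 -0.     -1.    ] F [-0.4  0.8  0.3] gap 0.0404
```

Down 20.5 mm, then forward 18.7 mm slowly.

```bash
python3 -m crank '[{"linear":[0,0,0.01],"dr":[0,0,0],"hand":-0.15},{"linear":[0,0,0.01],"dr":[0,0,0],"hand":-0.15},{"linear":[0,0,0],"dr":[0,0,0],"hand":-0.15},{"linear":[0,0,0],"dr":[0,0,0],"hand":-0.15},{"linear":[0.003,0,0],"dr":[0,0,0],"hand":-0.15}]'>/dev/null;python3 st.py
python3 -m crank '[{"linear":[0.004,0,0],"dr":[0,0,0],"hand":-0.15},{"linear":[0.003,0,0],"dr":[0,0,0],"hand":-0.15},{"linear":[0.003,0,0],"dr":[0,0,0],"hand":-0.15},{"linear":[0.002,0,0],"dr":[0,0,0],"hand":-0.15},{"linear":[0,0,0],"dr":[0,0,0],"hand":-0.15}]'>/dev/null;python3 st.py
```

```text
t 15.6 tcp board 0.0728 0.0205 z 0.0381 yaw err deg -0.04 tilt [-1.7e-03 -2.0e-04 -1.0e+00] F [ 0.5 -0.1 -0.2] gap 0.0399
t 16.02 tcp board 0.0734 0.0334 z 0.0391 yaw err deg 0.03 tilt [ 0.e+00  1.e-04 -1.e+00] F [ 0.  -0.7  0.5] gap 0.0403
```

```bash
python3 -m crank '[{"linear":[0.001,0,0],"dr":[0,0,0],"hand":-0.15},{"linear":[0.001,0,0],"dr":[0,0,0],"hand":-0.15},{"linear":[0.0005,0,0],"dr":[0,0,0],"hand":-0.15},{"linear":[0,0,0],"dr":[0,0,0],"hand":-0.15},{"linear":[0,0,0],"dr":[0,0,0],"hand":-0.15}]'>/dev/null;python3 st.py;python3 rear.py 296,344,2 222,245
```

```text
t 16.43 tcp board 0.0734 0.0352 z 0.0389 yaw err deg -0.01 tilt [-0.  0. -1.] F [ 0.7  0.2 -0.6] gap 0.0405
rear y 0.0434 ang -0.03 n 24 [0.05950268 0.04340674] [0.08875396 0.04337199]
```

```bash
python3 -m crank '[{"linear":[0.001,0,0],"dr":[0,0,0],"hand":-0.15},{"linear":[0.0003,0,0],"dr":[0,0,0],"hand":-0.15},{"linear":[0,0,0],"dr":[0,0,0],"hand":-0.15},{"linear":[-0.01,0,0],"dr":[0,0,0],"hand":-0.15},{"linear":[-0.015,0,0],"dr":[0,0,0],"hand":-0.15}]'>/dev/null
python3 -m crank '[{"linear":[0,0,-0.03],"dr":[0,0,0],"hand":-0.15},{"linear":[0,0,-0.04],"dr":[0,0,0],"hand":-0.15},{"linear":[0,0,-0.03],"dr":[0,0,0],"hand":-0.15},{"linear":[0.01,-0.04,0],"dr":[0,0,0],"hand":-0.15},{"linear":[0.01,-0.04,0],"dr":[0,0,0],"hand":-0.15}]'>/dev/null
python3 -m crank '[{"linear":[0.01,-0.04,0],"dr":[0,0,0],"hand":-0.15},{"linear":[0.014,-0.037,0],"dr":[0,0,0],"hand":-0.15},{"linear":[0,0,0.02],"dr":[0,0,0],"hand":-0.15},{"linear":[0,0,0.035],"dr":[0,0,0],"hand":-0.15},{"linear":[0,0,0.025],"dr":[0,0,0],"hand":-0.15}]'>/dev/null
python3 -m crank '[{"linear":[0,0,0],"dr":[0,0,0],"hand":-0.15},{"linear":[0,0,0],"dr":[0,0,0],"hand":-0.15},{"linear":[0,0,0],"dr":[0,0,0],"hand":-0.15},{"linear":[0,0,0],"dr":[0,0,0],"hand":-0.15},{"linear":[0,0,0],"dr":[0,0,0],"hand":-0.15}]'>/dev/null;python3 st.py
```

```text
t 18.15 tcp board -0.0817 0.055 z 0.0607 yaw err deg -0.02 tilt [ 3.7e-03 -1.0e-04 -1.0e+00] F [ 0.7 -0.2 -0. ] gap 0.04
```

```bash
python3 -m crank '[{"linear":[0,-0.001,0.01],"dr":[0,0,0],"hand":-0.15},{"linear":[0,0,0.01],"dr":[0,0,0],"hand":-0.15},{"linear":[0,0,0],"dr":[0,0,0],"hand":-0.15},{"linear":[0,0,0],"dr":[0,0,0],"hand":-0.15},{"linear":[0.003,0,0],"dr":[0,0,0],"hand":-0.15}]'>/dev/null;python3 st.py
python3 -m crank '[{"linear":[0.004,0,0],"dr":[0,0,0],"hand":-0.15},{"linear":[0.004,0,0],"dr":[0,0,0],"hand":-0.15},{"linear":[0.004,0,0],"dr":[0,0,0],"hand":-0.15},{"linear":[0.003,0,0],"dr":[0,0,0],"hand":-0.15},{"linear":[0.001,0,0],"dr":[0,0,0],"hand":-0.15}]'>/dev/null;python3 st.py
python3 -m crank '[{"linear":[0,0,0],"dr":[0,0,0],"hand":-0.15},{"linear":[0,0,0],"dr":[0,0,0],"hand":-0.15},{"linear":[0,0,0],"dr":[0,0,0],"hand":-0.15},{"linear":[0,0,0],"dr":[0,0,0],"hand":-0.15},{"linear":[0,0,0],"dr":[0,0,0],"hand":-0.15}]'>/dev/null;python3 st.py
```

```text
t 18.57 tcp board -0.0849 0.0584 z 0.0386 yaw err deg -0.04 tilt [-8.e-04 -2.e-04 -1.e+00] F [ 2.  -0.6  1. ] gap 0.0401
t 18.98 tcp board -0.0845 0.0751 z 0.0391 yaw err deg 0.03 tilt [ 4.e-04  1.e-04 -1.e+00] F [-0.3 -0.8  0.6] gap 0.0397
t 19.4 tcp board -0.0846 0.0744 z 0.0389 yaw err deg -0.02 tilt [-0. -0. -1.] F [ 0.5 -0.8  0.1] gap 0.0401
```

Forward 2.1 mm more, then retreat to the viewing pose.

```bash
python3 -m crank '[{"linear":[0.001,0,0],"dr":[0,0,0],"hand":-0.15},{"linear":[0.0011,0,0],"dr":[0,0,0],"hand":-0.15},{"linear":[0,0,0],"dr":[0,0,0],"hand":-0.15},{"linear":[0,0,0],"dr":[0,0,0],"hand":-0.15},{"linear":[-0.01,0,0],"dr":[0,0,0],"hand":-0.15}]'>/dev/null
python3 -m crank '[{"linear":[-0.02,0,0],"dr":[0,0,0],"hand":-0.15},{"linear":[0,0,-0.03],"dr":[0,0,0],"hand":-0.15},{"linear":[0,0,-0.04],"dr":[0,0,0],"hand":-0.15},{"linear":[0,0.02,-0.03],"dr":[0,0,0],"hand":-0.15},{"linear":[0,0.025,-0.03],"dr":[0,0,0],"hand":-0.15}]'>/dev/null
python3 -m crank '[{"linear":[0.005,0.02,-0.02],"dr":[0,0,0],"hand":-0.15},{"linear":[0,0.015,-0.01],"dr":[0,0,0],"hand":-0.15},{"linear":[0,0,0],"dr":[0,0,0],"hand":-0.15},{"linear":[0,0,0],"dr":[0,0,0],"hand":-0.15},{"linear":[0,0,0],"dr":[0,0,0],"hand":-0.15}]'>/dev/null
python3 -m crank '[{"linear":[0,0,0],"dr":[0,0,0],"hand":-0.15},{"linear":[0,0,0],"dr":[0,0,0],"hand":-0.15},{"linear":[0,0,0],"dr":[0,0,0],"hand":-0.15},{"linear":[0,0,0],"dr":[0,0,0],"hand":-0.15},{"linear":[0,0,0],"dr":[0,0,0],"hand":-0.15}]'>/dev/null;python3 st.py
python3 - <<'E'
from h import *
s=sense();im,_,_=cam("wrist"); cv2.imwrite("pics/w7.png",im);np.savez("w7.npz",im=im,pos=s["tool_pos"],rot=s["eef_rot"])
E
python3 fin.py w7.npz
```

```text
t 21.07 tcp board -0.005 0.0517 z 0.1987 yaw err deg -0.01 tilt [-6.e-04 -0.e+00 -1.e+00] F [-0.7  0.  -0.7] gap 0.0399
edge y old frame 0.1599862511821361 ang 10.978592
short front overhang mm 25.19 ang 0.06 19
short rear overhang mm 24.99 ang -0.08 16
tall front overhang mm 25.13 ang -0.08 19
tall rear overhang mm 24.38 ang -0.07 16
```

View pics/w7.png

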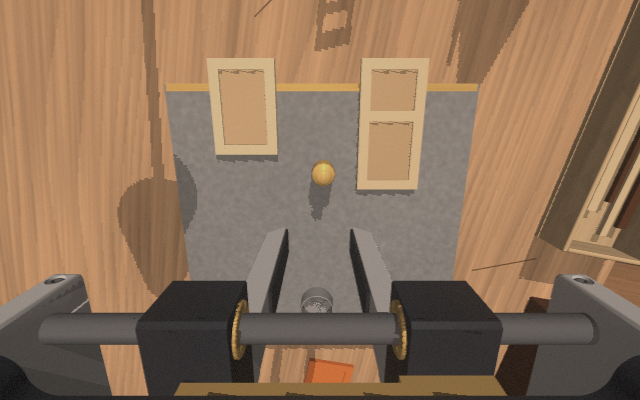

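Both doors overhang the brass edge by about 25 mm and lie square to it. The weight at (323,173) and the tin at (317,300) are where they were.

```bash
python3 -c "from station import *; print(hand_in())"
```

```text
the job is handed in; nothing more can be done
None
```

I handed the job in at about 21 s: the short door overhangs the brass edge by about 25.1 mm and the tall door by about 24.8 mm, both square to the edge within 0.1°, by my own wrist-camera measurements; the doors were only slid, and nothing else was touched.

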